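# Seat a lampshade carrier on the studs of a lamp base

## Robot

A 6-joint arm with a two-finger parallel gripper is mounted at the origin on the work surface. World frame = base frame: x ahead of the robot, y to its left, z up, the work surface at z = 0. Lengths are in m, angles in rad, forces in N, time in s.
With the tool pointing down it reaches from about 0.3 to 0.75 m from the base axis. Payload 8.5 kg.
Tool frame: the origin (TCP) lies at the very end of the fingers, on their centre line; the grasp point (between the pads) lies arm.hold_point_z behind it (arm.hold_point_z is the distance from the TCP to the grasp point, in m); z points along the fingers, y is the line along which they close (so a half turn about z gives the same grasp; the last joint's range is limited). The gripper opens to 85 mm and grips with 20 to 120 N. Pads are 22 mm wide; open, the fingers measure 114 mm over their backs; the gripper's body (76 mm by 85 mm) begins 54 mm behind the grasp point. The pads swing forward as they close: fully open they stand 13 mm farther back than shut.
Start: joints at [-1.556, 0.381, 1.297, -0, 1.464, -0.215], TCP at [0.125, -0.536, 0.231] pointing down, gripper open.
Joint ranges: [-3.11, 3.11], [-0.89, 2.33], [0.22, 2.48], [-1.42, 4.56], [0.17, 2.85], [-2.88, 2.88]. Speed limits (rad/s): [2.39, 2.39, 3.14, 3.14, 3.14, 3.14].

## Interface

Orientations are given as a rotation vector (axis times angle).
In Python, from station import telemetry, optics, ticket, spotter, arm gives the robot as it stands.
- The arm moves only by the tool jog_arm, never from a script. Its argument "moves" is a list of rows, each a list of 3 entries, a list of its own where there are three numbers: the shift along the tool's x, y, z in m, then the turn about the tool's z in degrees, then the closure, from -1 (fully open) to 1 (shut). In form: [[[tx, ty, tz], roll, gripper], ...]. A call has 1 to 10 rows; each row is the pose to reach, as a shift and turn from the pose commanded when the call began, along the tool's axes at that moment; what a row does not reach only later rows make up. A row lasts 1/12 s, in which the tool goes at most 41.7 mm and 7.16 degrees, less where a joint would pass 70% of its speed; a pose out of reach is approached as far as the arm can. A call with a gripper value outside its range is refused whole. The fingers move at their own pace and stop on an object; the grip force is fixed at half the most. Time passes only in rows, so rows that repeat a pose let the fingers close. It gives the time, the measured TCP pose, the force, the opening and the grip force at its end, in the units of the state.
- telemetry.observe(): the state, without advancing time (a new reading comes with each control period).
- optics.snapshot(name): name is "scene" or "top" or "wrist"; returns a dict with "frame" (400x640x3 uint8, red, green, blue), "fx", "fy", "cx", "cy" (pixels), "rvec" (rotation vector, rad) and "tvec" (3), from world to camera coordinates, as OpenCV has them; the wrist camera has in their place "tool_from_camera" (4x4, takes a point from camera to tool coordinates, whose origin is the TCP and whose axes are the flange's). Camera axes: x right, y down, z forward; pixel columns grow to the right and rows downward; lengths in m; the calibration is good to about 2 mm. The wrist camera is an equidistant fisheye: a pixel r from the principal point sees the ray r / f radians off the axis. A picture is of the moment at which its call begins: read the wrist's pose just before it. There is no depth.
- ticket.hand_in(): hands the job in; it is judged then, once.
Trained networks look in the newest picture that a camera, given by its name, has taken for a name from the list of things; names that differ only in an ending like _2 or _b are one class to them, and where a whole thing is asked for, a point or a joint stands for the part that bears it (a point fixed in the world has none). Each returns a list of dicts, best first, with "confidence" (0 to 1); they miss things now and then, are a little off and sometimes report something else, mostly with a low value. They report only what shows in the picture. A call takes as long as a camera call. They do not tell look-alikes from the thing itself.
- spotter.trace(camera, label): "pixels" (400x640 bool, what is visible of it) and "box" ([left, top, right, bottom] in pixels, round what is visible of it).
- spotter.landmark_of(camera, label): "pixel" ([row, column] in pixels: a listed point, or the origin of a listed thing).
The state is a dict: "time": time; "joint_positions": joint angles; "dq": joint speeds; "joint_torque": joint torques, N m; "ee_pos": TCP position; "eef_rot": TCP orientation; "contact_force": force on the tool from outside, world axes, zero at the start; "torque": the same for the moment, N m; "grip_width": opening from 0.0 (shut) to 1.0 (fully open); "gripper_force": force on a finger pad.
Only numpy, scipy, OpenCV 4.12 (cv2) and the standard library are available. Lean on these libraries where they do the work, as an engineer would, in place of code of your own. Each camera call takes 0.05 s, during which the arm holds its last target. There are 200 camera calls.

## Task

The lampshade carrier is sitting loose on the tips of the lamp base's three studs. Push it round by its fins, without lifting it off, until its holes find the studs and it drops onto them, then press it down fully home, flat against the base. Be gentle, leave the carrier released, and leave the tape measure, the clamp and the roll of trim where they are.

Things in the scene. Friction and masses are not known exactly. Their poses are not given: they have to be found in the camera images.
- lamp_base: Round brass lamp base screwed to the bench. Origin: centre of its underside, z up. Foot 190 mm across, drum 160 mm across, flat drum top 50 mm above the origin. Steel centre post, 20 mm diameter, up to 84 mm above the origin. The carrier starts with its origin 72 mm above this origin, drops to between 59 and 64 mm when its holes meet the studs (it then turns no more), and is home at 50 mm.
- stud_tips (a point): Point on the post's axis at the height of the tips of the three steel studs (72 mm above the base's origin, 22 mm above the drum top). Studs: 12 mm diameter, on a circle of radius 50 mm, 120 degrees apart. Their angle about the post differs each time, is NOT told by any pose and is hidden under the carrier: at least 25 degrees from matching either way; any of the three matching angles will do.
- carrier: Loose shade carrier, aluminium and white, about 0.45 kg: disc 184 mm across, rim top 8 mm above its underside. Origin: centre of the underside, z up. 22 mm centre hole over the post; three 16 mm through holes on a 50 mm radius at 0, 120, 240 degrees from its x axis. Turns about the post when a fin is pushed sideways (1 to 5 N). Use no more than 60 N on it.
- fin (a point): Middle of one of the carrier's three equal black upright radial fins, 75 mm from the carrier's axis and 21 mm above its underside. Fins stand at 60 (this one), 180 and 300 degrees from the carrier's x axis; each runs radially from 60 to 90 mm from the axis, is 8 mm thick, and its top is 36 mm above the carrier's underside.
- cone_top (a point): Centre of the flat closed top (32 mm across) of the white cone in the carrier's middle, 40 mm above the carrier's origin; the cone is 52 mm wide at its foot and covers the post. The place to press the carrier down.
- sleeve (a joint): Stiff black friction sleeve, 40 mm diameter, around the post under the carrier. Value: metres pushed down; 0 at the start (its top 64 mm above the base's origin), 0.014 when the carrier is home. It bears the carrier's weight; it slides at about 16 N, weight included (up to 5 mm from the drop alone), and stays where left.
- tape_measure: Bystander: black and yellow tape measure, 70 x 35 x 65 mm high, origin centre of its underside. Leave alone.
- clamp: Bystander: green and black spring clamp lying flat, about 110 x 55 x 26 mm high, origin at the underside, near its middle. Leave alone.
- trim_roll: Bystander: white roll of trim lying flat, 90 mm across, 25 mm high, origin centre of its underside. Leave alone.
Mind the look-alikes: they are no part of the job. Of the things shaped like the lamp_base, the brass one is meant.

How it is judged:
At the end, for the whole second after the job is handed in: The carrier is on all three studs and home: its origin less than 53 mm above the base's origin (50 mm is flat on the drum), within 4 mm of the axis, tilted less than 0.03 rad, the sleeve pushed down more than 11 mm, everything at rest (z of carrier in the frame of lamp_base below 0.053 m and horizontal distance between carrier and lamp_base below 0.004 m and angle between carrier's own z axis and vertical below 0.03 rad and value of joint sleeve above 0.011 m and linear speed of carrier below 0.01 m/s); the robot touches nothing.
It fails at once if the carrier is lifted more than 12 mm above the stud tips (z of carrier in the frame of lamp_base above 0.084 m).
It fails at once if the carrier is pushed or pressed with more than 60 N (contact force between any of the arm, the fingers and carrier above 60 N).
It fails at once if the tape measure, the clamp or the trim roll is moved by more than 30 mm (distance of any of tape_measure, clamp, trim_roll from where it was at the start of the episode above 0.03 m).
It also fails if it takes over 48 s, if anything falls off the work surface, if the arm or the gripper's body presses on something with over 40 N, if the wrist force passes 120 N, or if a joint passes its speed limit or range.

## Working session

There is one attempt and no reset: what is moved stays moved. The work goes in short steps, Python scripts to look and compute and a tool call to move; the robot and the scene stay as the last step left them, time stands still between calls to the robot, and variables do not carry over. Pictures are saved under pics/ and viewed, at most 10 in all, crops included, and the job is handed in when it is done.

Besides the shell and the picture viewer there is one more tool, called as a command line: name --argument value ..., lists and objects as JSON in quotes. jog_arm: Moves the arm, as the interface text tells. Its arguments: {"type":"object","properties":{"moves":{"type":"array","items":{"type":"array"}}},"required":["moves"]}

```bash
mkdir -p pics; cat > h.py <<'E'
import numpy as np, cv2
from station import telemetry, optics, ticket, spotter, arm
def ray(s,px):
    R,_=cv2.Rodrigues(np.array(s["rvec"],float)); t=np.array(s["tvec"],float).ravel()
    d=R.T@np.array([(px[1]-s["cx"])/s["fx"],(px[0]-s["cy"])/s["fy"],1]); return -R.T@t,d
def atz(s,px,z):
    o,d=ray(s,px); return o+d*(z-o[2])/d[2]
def proj(s,P):
    K=np.array([[s["fx"],0,s["cx"]],[0,s["fy"],s["cy"]],[0,0,1]],float)
    return cv2.projectPoints(np.array(P,float).reshape(-1,3),np.array(s["rvec"],float),np.array(s["tvec"],float),K,None)[0].reshape(-1,2)
def save(s,n): cv2.imwrite(f"pics/{n}.png",cv2.cvtColor(s["frame"],cv2.COLOR_RGB2BGR))
E
python3 - <<'E'
from h import *
np.set_printoptions(precision=4,suppress=True)
o=telemetry.observe(); print(o, arm.hold_point_z)
S={c:optics.snapshot(c) for c in("top","scene")}
for c,s in S.items():
    save(s,c+"0")
    for l in("cone_top","fin","carrier","lamp_base","tape_measure","clamp","trim_roll"):
        for r in spotter.landmark_of(c,l): 
            z={"cone_top":.112,"fin":.093,"carrier":.072}.get(l,0)
            print(c,l,np.round(r["pixel"],1),round(r["confidence"],2),atz(S[c],r["pixel"],z))
cv2.imwrite("pics/both.png",np.vstack([cv2.imread("pics/top0.png"),cv2.imread("pics/scene0.png")])[:, :])
im=cv2.imread("pics/both.png"); cv2.imwrite("pics/both.png",cv2.resize(im,(480,600),interpolation=cv2.INTER_AREA))
E
```

```text
{'time': 0.0, 'joint_positions': array([-1.5563,  0.3812,  1.2983,  0.    ,  1.4636, -0.2153]), 'dq': array([-0.0003, -0.0002, -0.    ,  0.0004,  0.0007, -0.0009]), 'joint_torque': array([ -0.001 , -44.8471, -23.128 ,  -0.0003,   0.0049,  -0.    ]), 'ee_pos': array([ 0.1253, -0.5352,  0.2307]), 'eef_rot': array([-3.1194, -0.3599, -0.0003]), 'contact_force': array([-0.1506,  0.1938, -0.8038]), 'torque': array([ 0.0567, -0.017 , -0.0273]), 'gripper_force': 0.0, 'grip_width': 1.0021842114343187} 0.0187
top cone_top [179.7 317.8] 0.6 [0.5195 0.0403 0.112 ]
top fin [149.4 320.5] 0.56 [0.5903 0.0335 0.093 ]
top carrier [182.  316.3] 0.63 [0.5176 0.0431 0.072 ]
top lamp_base [123.  214.2] 0.97 [0.6698 0.2933 0.    ]
top lamp_base [274.2 213.5] 0.59 [0.3    0.2922 0.    ]
top lamp_base [200.2 221.5] 0.43 [0.4794 0.2741 0.    ]
top tape_measure [197.  221.1] 0.9 [0.4872 0.2752 0.    ]
top tape_measure [148.1 319.8] 0.16 [0.6073 0.0333 0.    ]
top clamp [221.7 417.3] 0.93 [ 0.4247 -0.206   0.    ]
top clamp [199.8 222.1] 0.17 [0.4803 0.2727 0.    ]
top trim_roll [160.3 412.2] 0.75 [ 0.5766 -0.1956  0.    ]
scene cone_top [198.5 311.5] 0.91 [0.5198 0.0441 0.112 ]
scene fin [231.4 306.9] 0.78 [0.6011 0.0363 0.093 ]
scene fin [205.4 215.1] 0.67 [ 0.5299 -0.1745  0.093 ]
scene carrier [212.5 309.6] 0.77 [0.5261 0.0401 0.072 ]
scene lamp_base [235.6 309.2] 0.68 [0.5353 0.0396 0.    ]
scene lamp_base [171.4 404. ] 0.67 [0.299  0.2935 0.    ]
scene lamp_base [283.3 419.4] 0.65 [0.665  0.2869 0.    ]
scene tape_measure [225.9 406.6] 0.98 [0.4975 0.2778 0.    ]
scene clamp [204.  214.1] 0.87 [ 0.4378 -0.2054  0.    ]
scene trim_roll [248.5 204.1] 0.67 [ 0.5814 -0.2047 -0.    ]
```

View pics/top0.png

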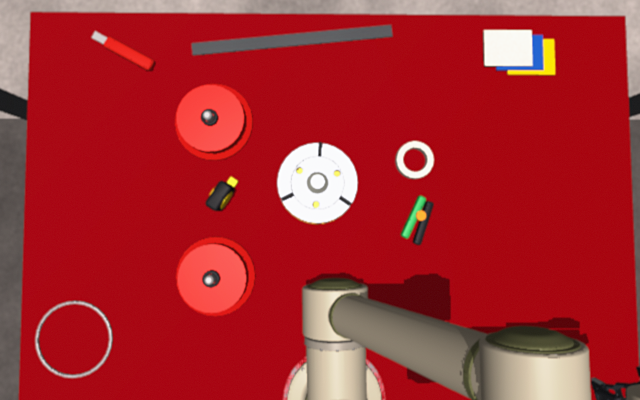

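View pics/scene0.png

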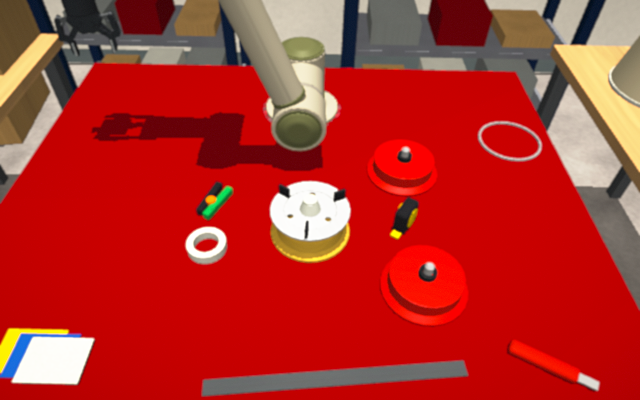

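The brass base with the white carrier is at top (182,317) and scene (212,310). The two red look-alikes, at top (123,214) and (274,213), are not the brass one and have no fins. The networks put the carrier centre at about (0.519, 0.042) in both views, and its fins at about -7°, 113° and -127°. I'll confirm that in one crop while checking the centre and fin angles.

```bash
python3 - <<'E'
from h import *
np.set_printoptions(precision=4,suppress=True)
s=optics.snapshot("top"); f=s["frame"].astype(int)
C=np.array([.519,.042])
m=(f.min(2)>150).astype(np.uint8); m[:130]=0;m[230:]=0;m[:,:265]=0;m[:,370:]=0
c=max(cv2.findContours(m,0,1)[0],key=cv2.contourArea); h=cv2.convexHull(c).reshape(-1,2)
w=np.array([atz(s,p[::-1],.08)[:2] for p in h]); (cx,cy),r=cv2.minEnclosingCircle(w.astype(np.float32)); print("rim",cx,cy,r, w.mean(0))
C=np.array([cx,cy])
for z in(.108,.093):
    a=np.radians(np.arange(0,360,1)); v=[]
    for t in a:
        P=[[C[0]+q*np.cos(t),C[1]+q*np.sin(t),z] for q in(.068,.075,.082)]
        v.append(np.mean([f[int(round(y)),int(round(x))].sum() for x,y in proj(s,P)]))
    v=np.array(v); print(z,[(i,int(v[i])) for i in range(360) if v[i]<300])
cv2.imwrite("pics/crop.png",cv2.resize(cv2.cvtColor(s["frame"],4)[130:235,260:375],None,fx=5,fy=5,interpolation=3))
E
```

```text
rim 0.516185462474823 0.04170332849025726 0.0925431028008461 [0.5173 0.0408]
0.108 [(115, 188), (116, 138), (117, 130), (118, 207), (233, 208), (234, 165), (235, 144), (236, 163), (237, 250), (354, 226), (355, 180), (356, 166), (357, 224)]
0.093 [(114, 240), (115, 168), (116, 138), (117, 160), (234, 243), (235, 165), (236, 144), (237, 177), (354, 240), (355, 190), (356, 204), (357, 297)]
```

View pics/crop.png

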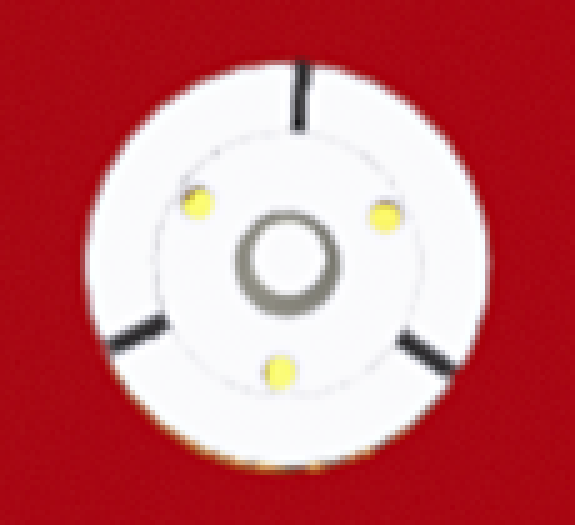

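jog_arm --moves '[[[0.442,-0.455,0],-13,1],[[0.442,-0.455,0],-13,1],[[0.442,-0.455,0],-13,1],[[0.442,-0.455,0],-13,1],[[0.442,-0.455,0],-13,1],[[0.442,-0.455,0],-13,1],[[0.442,-0.455,0],-13,1],[[0.442,-0.455,0],-13,1],[[0.442,-0.455,0],-13,1],[[0.442,-0.455,0],-13,1]]'

```text
time: 1.68
ee_pos: [0.3404, -0.1765, 0.2316]
eef_rot: [3.06, 0.71, 0.001]
contact_force: [1.0, -1.7, -0.4]
grip_width: -0.002
gripper_force: 0.0
```

The crop (pixels magnified 5x from top (260..375, 130..235)) confirms the white carrier with three black fins on the brass base. One fin points up the picture, at crop (302,95). No stud shows in the holes.

jog_arm --moves '[[[0.181,-0.116,0.0],-2,1],[[0.181,-0.116,0.0],-2,1],[[0.181,-0.116,0.0],-2,1],[[0.181,-0.116,0.0],-2,1],[[0.181,-0.116,0.0],-2,1],[[0.181,-0.116,0.0],-2,1],[[0.181,-0.116,0.04],-2,1],[[0.181,-0.116,0.08],-2,1],[[0.181,-0.116,0.1],-2,1],[[0.181,-0.116,0.1],-2,1]]'

```text
time: 2.52
ee_pos: [0.449, 0.0058, 0.128]
eef_rot: [-3.044, -0.763, 0.011]
contact_force: [-1.0, 0.0, -0.1]
grip_width: 0.001
gripper_force: 0.0
```

```bash
python3 - <<'E'
from h import *
s=optics.snapshot("scene"); o=telemetry.observe(); print(o["ee_pos"],o["eef_rot"],o["contact_force"])
cv2.imwrite("pics/sc1.png",cv2.resize(cv2.cvtColor(s["frame"],4)[130:270,220:400],None,fx=4,fy=4,interpolation=3))
E
```

```text
[0.45044279 0.0054612  0.13037762] [-3.04557826 -0.76373018  0.00523102] [0.17460393 0.52609958 0.65069775]
```

View pics/sc1.png

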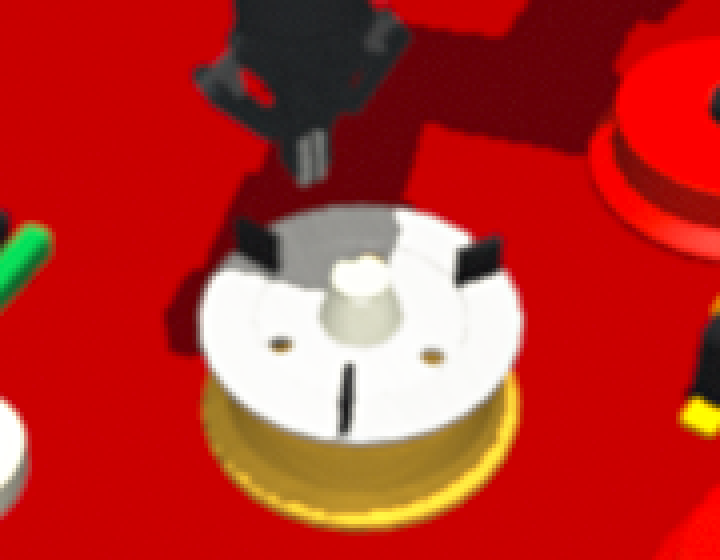

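The shut fingers (crop (312,180)) hang over the gap behind the left fin at (258,248), with the carrier still high on its studs. I'll go down and approach along the arc.

jog_arm --moves '[[[0,0,0.015],0,1],[[0,0,0.03],0,1],[[0,0,0.041],0,1],[[0,0,0.041],0,1],[[0.0004,0.0052,0.041],-4,1],[[0.0007,0.0104,0.041],-8,1],[[0.0016,0.0156,0.041],-12,1],[[0.0027,0.0194,0.041],-15,1],[[0.0037,0.0232,0.041],-18,1],[[0.0037,0.0232,0.041],-18,1]]'

```text
time: 3.4
ee_pos: [0.4668, -0.014, 0.0923]
eef_rot: [2.887, 1.233, 0.004]
contact_force: [0.3, -0.1, 0.2]
grip_width: -0.003
gripper_force: 0.0
```

jog_arm --moves '[[[0.0,0.0026,0],-2,1],[[0.0002,0.0052,0],-4,1],[[0.0004,0.0078,0],-6,1],[[0.0007,0.0104,0],-8,1],[[0.0011,0.013,0],-10,1],[[0.0011,0.013,0],-10,1]]'

```text
time: 3.9
ee_pos: [0.4763, -0.0217, 0.0917]
eef_rot: [2.771, 1.477, 0.002]
contact_force: [-0.9, 0.0, 1.3]
grip_width: 0.003
gripper_force: 0.2
```

```bash
cat >> h.py <<'E'
def status(C=(.518,.042),zs=(.108,.100)):
    s=optics.snapshot("scene"); o=telemetry.observe(); p=o["ee_pos"]; d=p[:2]-np.array(C)
    r=o["eef_rot"]; yaw=2*np.degrees(np.arctan2(r[1],r[0]))
    print("t",o["time"],"p",np.round(p,4),"phi",round(np.degrees(np.arctan2(d[1],d[0])),1),"r",round(np.hypot(*d),4),"yaw",round((yaw+180)%360-180,1),"F",np.round(o["contact_force"],1))
    for l in("cone_top","carrier","fin"):
        print(l,[(np.round(q["pixel"],1).tolist(),round(q["confidence"],2)) for q in spotter.landmark_of("scene",l)][:3])
    print("cone px at z .112/.101:",proj(s,[[*C,.112],[*C,.101]]).round(1).tolist())
    # front fin angles: dark pixels along arc
    f=s["frame"].astype(int)
    for z in zs:
        v=np.array([np.mean([f[int(round(y)),int(round(x))].sum() for x,y in proj(s,[[C[0]+q*np.cos(t),C[1]+q*np.sin(t),z] for q in(.066,.075,.084)])]) for t in np.radians(np.arange(360))])
        print(z,"dark",[i for i in range(360) if v[i]<230])
    return s
E
python3 -c "
from h import *
status()"
```

```text
t 3.95 p [ 0.4761 -0.0216  0.0915] phi -123.4 r 0.0762 yaw 56.1 F [0.6 0.  0.3]
cone_top [([198.7, 309.1], 0.93)]
carrier [([209.6, 309.3], 0.73)]
fin [([230.1, 317.7], 0.64)]
cone px at z .112/.101: [[310.6, 197.9], [310.6, 201.3]]
0.108 dark [8, 112, 113, 114, 115, 116, 117, 118, 119, 120, 121, 122, 123, 124, 125, 126, 127, 128, 129, 130, 131, 132, 133, 148, 149, 150, 153, 154, 155, 156, 157, 158, 160, 161, 162, 163, 164, 165, 166, 167, 168, 169, 170, 171, 172, 173, 174, 175, 176, 177, 178, 179, 180, 181, 182, 183, 184, 185, 186, 187, 188, 189, 190, 191, 192, 193, 194, 195, 196, 197, 198, 199, 200, 201, 202, 203, 204, 205, 206, 207, 208, 209, 210, 211, 212, 213, 214, 215, 216, 217, 218, 219, 220, 221, 222, 224, 225, 227, 228, 229, 230, 231, 232, 233, 234, 235, 236, 237, 238, 239, 240, 241, 242, 243, 244, 245, 246, 247, 248, 249, 250, 251, 252, 253, 254, 255, 256, 257, 258, 259, 260, 261, 262, 263, 264, 265, 266, 267, 268, 269, 270, 271, 272, 273, 274]
0.1 dark [8, 9, 10, 118, 119, 120, 121, 122, 123, 124, 125, 126, 127, 128, 129, 130, 131, 132, 133, 134, 135, 184, 185, 186, 187, 188, 189, 190, 191, 192, 193, 194, 195, 196, 197, 198, 199, 205, 206, 207, 208, 209, 210, 211, 212, 213, 215, 236, 237, 238, 239, 240, 241, 242, 243, 244, 245, 246, 247, 248, 249, 250, 251, 252, 253, 254, 255, 256, 257, 258, 259, 260, 261, 262, 263, 264, 265, 266, 267, 268, 269]
```

Contact is working: the front fin has moved from -4° to about 8.5°, with little force. I'll push on.

jog_arm --moves '[[[0.0,0.0019,0],-1.5,1],[[0.0,0.0039,0],-3,1],[[0.0002,0.0059,0],-4.5,1],[[0.0004,0.0078,0],-6,1],[[0.0006,0.0098,0],-7.5,1],[[0.0009,0.0117,0],-9,1],[[0.0011,0.013,0],-10,1],[[0.0011,0.013,0],-10,1]]'

```text
time: 4.77
ee_pos: [0.487, -0.0277, 0.0905]
eef_rot: [2.632, 1.715, -0.0]
contact_force: [-1.3, -0.3, 1.5]
grip_width: -0.001
gripper_force: 0.5
```

jog_arm --moves '[[[0.0,0.0013,0],-1,1],[[0.0,0.0026,0],-2,1],[[0.0,0.0039,0],-3,1],[[0.0002,0.0052,0],-4,1],[[0.0003,0.0065,0],-5,1],[[0.0003,0.0065,0],-5,1]]'

```text
time: 5.27
ee_pos: [0.4933, -0.0301, 0.0903]
eef_rot: [2.554, 1.829, 0.0]
contact_force: [-1.5, 1.2, 1.4]
grip_width: 0.003
gripper_force: 0.4
```

```bash
sed -i 's/for i in range(360) if v\[i\]<230/i for i in [*range(300,360),*range(0,110)] if v[i]<230/; s/\[i i for/[i for/' h.py
python3 -c "
from h import *
status()"
```

```text
t 5.3167 p [ 0.4932 -0.0301  0.0903] phi -108.9 r 0.0763 yaw 71.2 F [-0.5  0.7 -0.1]
cone_top [([199.5, 310.1], 0.7)]
carrier [([212.4, 309.5], 0.86), ([247.9, 206.4], 0.73), ([230.2, 311.8], 0.66)]
fin [([228.0, 322.1], 0.84), ([209.8, 310.9], 0.59)]
cone px at z .112/.101: [[310.6, 197.9], [310.6, 201.3]]
0.108 dark [21, 22]
0.1 dark [20, 21, 22, 23, 24, 25]
```

jog_arm --moves '[[[0.0,0.0013,0],-1,1],[[0.0,0.0026,0],-2,1],[[0.0,0.0039,0],-3,1],[[0.0002,0.0052,0],-4,1],[[0.0003,0.0065,0],-5,1],[[0.0003,0.0065,0],-5,1]]'

```text
time: 5.97
ee_pos: [0.4996, -0.0319, 0.0903]
eef_rot: [2.471, 1.939, 0.0]
contact_force: [-0.6, 0.4, 1.2]
grip_width: 0.002
gripper_force: 0.4
```

jog_arm --moves '[[[0.0,0.0013,0],-1,1],[[0.0,0.0026,0],-2,1],[[0.0,0.0039,0],-3,1],[[0.0002,0.0052,0],-4,1],[[0.0003,0.0065,0],-5,1],[[0.0003,0.0065,0],-5,1]]'

```text
time: 6.47
ee_pos: [0.506, -0.0332, 0.0903]
eef_rot: [2.384, 2.045, 0.0]
contact_force: [-0.5, 0.3, -0.1]
grip_width: -0.001
gripper_force: 0.3
```

```bash
python3 -c "
from h import *
status()"
```

```text
t 6.5167 p [ 0.5059 -0.0332  0.0903] phi -99.2 r 0.0761 yaw 81.2 F [ 0.5  0.5 -0. ]
cone_top [([198.1, 311.6], 0.69)]
carrier [([213.0, 306.6], 0.6)]
fin [([228.2, 331.0], 0.91), ([211.6, 309.5], 0.73)]
cone px at z .112/.101: [[310.6, 197.9], [310.6, 201.3]]
0.108 dark [29, 30, 32]
0.1 dark [30, 31, 32, 33, 34, 35, 36]
```

Still following: tool at -99°, fin at about 32°.

jog_arm --moves '[[[0.0,0.0013,0],-1,1],[[0.0,0.0026,0],-2,1],[[0.0,0.0039,0],-3,1],[[0.0002,0.0052,0],-4,1],[[0.0003,0.0065,0],-5,1],[[0.0003,0.0065,0],-5,1]]'

```text
time: 7.17
ee_pos: [0.5124, -0.0339, 0.0903]
eef_rot: [2.293, 2.147, 0.0]
contact_force: [-1.2, -0.3, 0.1]
grip_width: -0.002
gripper_force: 0.4
```

jog_arm --moves '[[[0.0,0.0013,0],-1,1],[[0.0,0.0026,0],-2,1],[[0.0,0.0039,0],-3,1],[[0.0002,0.0052,0],-4,1],[[0.0003,0.0065,0],-5,1],[[0.0003,0.0065,0],-5,1]]'

```text
time: 7.67
ee_pos: [0.5189, -0.0339, 0.0903]
eef_rot: [2.197, 2.245, 0.0]
contact_force: [-0.5, -0.1, 0.3]
grip_width: -0.001
gripper_force: 0.3
```

jog_arm --moves '[[[0.0,0.0013,0],-1,1],[[0.0,0.0026,0],-2,1],[[0.0,0.0039,0],-3,1],[[0.0002,0.0052,0],-4,1],[[0.0003,0.0065,0],-5,1],[[0.0003,0.0065,0],-5,1]]'

```text
time: 8.17
ee_pos: [0.5254, -0.0335, 0.0903]
eef_rot: [2.097, 2.339, 0.0]
contact_force: [-1.4, -0.2, 0.4]
grip_width: 0.0
gripper_force: 0.3
```

```bash
python3 -c "
from h import *
status()"
```

```text
t 8.2167 p [ 0.5254 -0.0335  0.0903] phi -84.4 r 0.0759 yaw 96.2 F [-0.7  0.4 -0.2]
cone_top [([197.6, 309.7], 0.86)]
carrier [([212.2, 308.1], 0.85)]
fin [([223.3, 336.3], 0.88)]
cone px at z .112/.101: [[310.6, 197.9], [310.6, 201.3]]
0.108 dark [300, 301, 302, 303, 304, 305, 306, 307, 308, 309, 43, 44, 45, 46, 47]
0.1 dark [300, 301, 302, 303, 304, 41, 42, 43, 44, 45, 46, 47, 48, 49, 50, 51]
```

Fin at about 46° (50° turned), still high. I'll continue.

jog_arm --moves '[[[0.0,0.0013,0],-1,1],[[0.0,0.0026,0],-2,1],[[0.0,0.0039,0],-3,1],[[0.0002,0.0052,0],-4,1],[[0.0003,0.0065,0],-5,1],[[0.0003,0.0065,0],-5,1]]'

```text
time: 8.87
ee_pos: [0.5318, -0.0325, 0.0903]
eef_rot: [1.993, 2.428, 0.0]
contact_force: [-1.4, -0.4, 1.5]
grip_width: 0.001
gripper_force: 0.4
```

jog_arm --moves '[[[0.0,0.0013,0],-1,1],[[0.0,0.0026,0],-2,1],[[0.0,0.0039,0],-3,1],[[0.0002,0.0052,0],-4,1],[[0.0003,0.0065,0],-5,1],[[0.0003,0.0065,0],-5,1]]'

```text
time: 9.37
ee_pos: [0.5382, -0.0309, 0.0903]
eef_rot: [1.885, 2.513, 0.0]
contact_force: [-1.0, -0.1, 0.6]
grip_width: 0.001
gripper_force: 0.3
```

jog_arm --moves '[[[0.0,0.0013,0],-1,1],[[0.0,0.0026,0],-2,1],[[0.0,0.0039,0],-3,1],[[0.0002,0.0052,0],-4,1],[[0.0003,0.0065,0],-5,1],[[0.0003,0.0065,0],-5,1]]'

```text
time: 9.87
ee_pos: [0.5443, -0.0288, 0.0903]
eef_rot: [1.774, 2.593, 0.0]
contact_force: [-0.5, -0.6, 0.3]
grip_width: 0.006
gripper_force: 0.3
```

```bash
python3 -c "
from h import *
status()"
```

```text
t 9.9167 p [ 0.5443 -0.0288  0.0903] phi -69.7 r 0.0755 yaw 111.2 F [-0.4 -1.  -0.1]
cone_top [([199.2, 310.3], 0.82)]
carrier [([209.4, 308.7], 0.66)]
fin [([216.0, 341.3], 0.67), ([249.9, 204.8], 0.52)]
cone px at z .112/.101: [[310.6, 197.9], [310.6, 201.3]]
0.108 dark [302, 303, 304, 305, 306, 307, 308, 309, 310, 311, 312, 313, 314, 315, 316, 317, 318, 319, 55, 56, 57, 58, 59, 60, 61, 62]
0.1 dark [300, 301, 302, 303, 304, 305, 306, 307, 308, 309, 310, 311, 312, 313, 314, 315, 316, 317, 54, 55, 56, 57, 58, 59, 60, 61, 62, 63, 64, 65, 66, 67]
```

Fin at about 61°, still moving (65° turned).

jog_arm --moves '[[[0.0,0.0013,0],-1,1],[[0.0,0.0026,0],-2,1],[[0.0,0.0039,0],-3,1],[[0.0002,0.0052,0],-4,1],[[0.0003,0.0065,0],-5,1],[[0.0003,0.0065,0],-5,1]]'

```text
time: 10.57
ee_pos: [0.5502, -0.0261, 0.0903]
eef_rot: [1.659, 2.668, 0.0]
contact_force: [-1.6, -0.2, -0.0]
grip_width: 0.001
gripper_force: 0.4
```

jog_arm --moves '[[[0.0,0.0013,0],-1,1],[[0.0,0.0026,0],-2,1],[[0.0,0.0039,0],-3,1],[[0.0002,0.0052,0],-4,1],[[0.0003,0.0065,0],-5,1],[[0.0003,0.0065,0],-5,1]]'

```text
time: 11.07
ee_pos: [0.5559, -0.0229, 0.0903]
eef_rot: [1.541, 2.738, 0.0]
contact_force: [-1.5, -0.4, -0.3]
grip_width: 0.004
gripper_force: 0.3
```

jog_arm --moves '[[[0.0,0.0013,0],-1,1],[[0.0,0.0026,0],-2,1],[[0.0,0.0039,0],-3,1],[[0.0002,0.0052,0],-4,1],[[0.0003,0.0065,0],-5,1],[[0.0003,0.0065,0],-5,1]]'

```text
time: 11.57
ee_pos: [0.5614, -0.0194, 0.0904]
eef_rot: [1.42, 2.802, 0.0]
contact_force: [-0.5, -0.7, -0.3]
grip_width: 0.001
gripper_force: 0.0
```

```bash
python3 -c "
from h import *
s=status()
cv2.imwrite('pics/sc2.png',cv2.resize(cv2.cvtColor(s['frame'],4)[130:270,220:400],None,fx=4,fy=4,interpolation=3))"
```

```text
t 11.6167 p [ 0.5613 -0.0194  0.0904] phi -54.8 r 0.0751 yaw 126.2 F [ 1.   0.3 -0.8]
cone_top [([201.8, 311.6], 0.58)]
carrier [([213.3, 308.5], 0.77)]
fin [([213.3, 340.4], 0.6)]
cone px at z .112/.101: [[310.6, 197.9], [310.6, 201.3]]
0.108 dark [300, 301, 302, 303, 304, 305, 306, 307, 308, 309, 310, 311, 312, 313, 314, 315, 316, 317, 326, 327, 328, 329, 63, 64, 65, 66, 67, 68, 69, 70, 71, 72, 73, 74, 75, 76, 77, 78, 79, 80, 81]
0.1 dark [300, 301, 302, 303, 304, 305, 306, 307, 308, 309, 310, 313, 321, 322, 323, 324, 325, 326, 327, 328, 329, 330, 331, 69, 70, 71, 72, 73, 74, 75, 76, 77, 78, 79, 80, 81, 82, 83, 84, 85, 86, 87]
```

View pics/sc2.png

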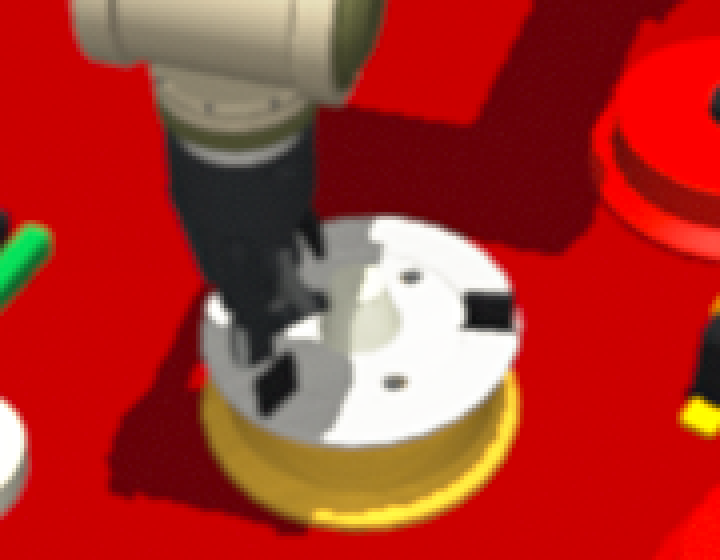

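The carrier has dropped. The finger has lost contact (pad force 0), the cone top moved from row 198 to 202 (z ≈ 0.10), the disc sits lower, and the holes at crop (410,275) and (395,382) now show grey steel instead of brass. I'll back off, lift, and go over the cone.

jog_arm --moves '[[[0,-0.005,0],0,1],[[0,-0.005,-0.02],0,1],[[0,-0.005,-0.045],0,1],[[0,-0.005,-0.045],0,1],[[0.03,0,-0.045],0,1],[[0.06,0.001,-0.045],0,1],[[0.075,0.001,-0.045],0,1],[[0.075,0.001,-0.035],0,1],[[0.075,0.001,-0.025],0,1],[[0.075,0.001,-0.025],0,1]]'

```text
time: 12.6
ee_pos: [0.5167, 0.0417, 0.1138]
eef_rot: [-1.42, -2.799, 0.002]
contact_force: [-0.1, -0.0, -0.4]
grip_width: 0.002
gripper_force: 0.0
```

```bash
python3 -c "
from h import *
status()
s=optics.snapshot('top');save(s,'t2')
for l in ('cone_top','carrier'): print([(q['pixel'],q['confidence'],atz(s,q['pixel'],.1)) for q in spotter.landmark_of('top',l)])
"
```

```text
t 12.65 p [0.5171 0.0415 0.1147] phi -151.0 r 0.001 yaw 126.2 F [-0.2  0.3 -0.1]
cone_top [([199.5, 310.6], 0.77)]
carrier [([214.3, 308.7], 0.67)]
fin [([213.0, 343.5], 0.85)]
cone px at z .112/.101: [[310.6, 197.9], [310.6, 201.3]]
0.108 dark [331, 63, 64, 65, 66, 67, 68, 69, 70, 71, 72, 73, 74, 75]
0.1 dark [325, 326, 327, 328, 329, 330, 331, 64, 65, 66, 67, 68, 69, 70, 71, 72, 73, 74, 75, 76, 77, 78, 79, 80, 81]
[([179.7, 319.3], 0.94, array([0.52055084, 0.03669457, 0.1       ]))]
[([182.2, 318.3], 0.75, array([0.51490992, 0.03897056, 0.1       ]))]
```

jog_arm --moves '[[[0,0,0.003],0,1],[[0,0,0.005],0,1],[[0,0,0.007],0,1],[[0,0,0.009],0,1],[[0,0,0.0105],0,1],[[0,0,0.012],0,1],[[0,0,0.012],0,1]]'

```text
time: 13.53
ee_pos: [0.5178, 0.0417, 0.1034]
eef_rot: [1.422, 2.801, 0.0]
contact_force: [0.1, -0.5, 1.8]
grip_width: 0.006
gripper_force: 1.0
```

Contact at z 0.103, not 0.112, which confirms the drop. I'll press in small steps.

jog_arm --moves '[[[0,0,0.0007],0,1],[[0,0,0.0014],0,1],[[0,0,0.0021],0,1],[[0,0,0.0028],0,1],[[0,0,0.0035],0,1]]'

```text
time: 13.95
ee_pos: [0.5181, 0.0416, 0.101]
eef_rot: [1.421, 2.8, 0.001]
contact_force: [-3.0, 0.3, 12.3]
grip_width: -0.001
gripper_force: 6.0
```

jog_arm --moves '[[[0,0,0.0007],0,1],[[0,0,0.0014],0,1],[[0,0,0.0021],0,1],[[0,0,0.0028],0,1],[[0,0,0.0035],0,1],[[0,0,0.0042],0,1],[[0,0,0.0042],0,1]]'

```text
time: 14.53
ee_pos: [0.518, 0.0416, 0.0967]
eef_rot: [1.421, 2.8, 0.001]
contact_force: [-2.1, 1.0, 10.3]
grip_width: 0.001
gripper_force: 5.3
```

jog_arm --moves '[[[0,0,0.0007],0,1],[[0,0,0.0014],0,1],[[0,0,0.0021],0,1],[[0,0,0.0028],0,1],[[0,0,0.0035],0,1],[[0,0,0.0042],0,1],[[0,0,0.0042],0,1]]'

```text
time: 15.12
ee_pos: [0.518, 0.0416, 0.0925]
eef_rot: [1.421, 2.8, 0.001]
contact_force: [-2.5, 0.5, 10.9]
grip_width: -0.001
gripper_force: 5.3
```

jog_arm --moves '[[[0,0,0.0006],0,1],[[0,0,0.0012],0,1],[[0,0,0.0018],0,1],[[0,0,0.0024],0,1],[[0,0,0.003],0,1],[[0,0,0.003],0,1]]'

```text
time: 15.62
ee_pos: [0.518, 0.0416, 0.09]
eef_rot: [1.421, 2.8, 0.001]
contact_force: [-5.9, 0.7, 16.7]
grip_width: 0.0
gripper_force: 8.2
```

Nearly home: z is 0.090 and the force is rising. A little more will confirm the stop.

jog_arm --moves '[[[0,0,0.0005],0,1],[[0,0,0.001],0,1],[[0,0,0.0015],0,1],[[0,0,0.0015],0,1]]'

```text
time: 15.95
ee_pos: [0.518, 0.0417, 0.0899]
eef_rot: [1.42, 2.799, 0.001]
contact_force: [-9.5, 0.4, 30.8]
grip_width: -0.005
gripper_force: 15.4
```

Hard stop at 0.0899 with 31 N, so it is home. I'll retreat.

jog_arm --moves '[[[0,0,-0.003],0,1],[[0,0,-0.015],0,1],[[0,0,-0.045],0,1],[[0,0,-0.08],0,1],[[0,0,-0.1],0,1],[[-0.04,0,-0.12],0,1],[[-0.08,0,-0.12],0,1],[[-0.12,0,-0.12],0,1],[[-0.12,0,-0.12],0,1],[[-0.12,0,-0.12],0,1]]'

```text
time: 16.78
ee_pos: [0.5889, -0.0568, 0.206]
eef_rot: [-1.425, -2.799, 0.0]
contact_force: [-0.8, 0.5, -0.5]
grip_width: 0.001
gripper_force: 0.0
```

```bash
python3 -c "
from h import *
s=status()
cv2.imwrite('pics/sc3.png',cv2.resize(cv2.cvtColor(s['frame'],4)[130:270,170:430],None,fx=3,fy=3,interpolation=3))"
```

```text
t 16.8333 p [ 0.5883 -0.0555  0.2062] phi -54.2 r 0.1202 yaw 126.1 F [-0.2  0.6 -0.6]
cone_top [([205.8, 309.0], 0.76)]
carrier [([217.9, 309.3], 0.73)]
fin [([216.4, 342.6], 0.89)]
cone px at z .112/.101: [[310.6, 197.9], [310.6, 201.3]]
0.108 dark [59, 60, 61, 62, 63, 64, 65, 102, 103, 104, 105, 106, 107, 108, 109]
0.1 dark [59, 60, 61, 62, 63, 64, 65, 66, 67, 68, 69, 70, 71, 72]
```

View pics/sc3.png

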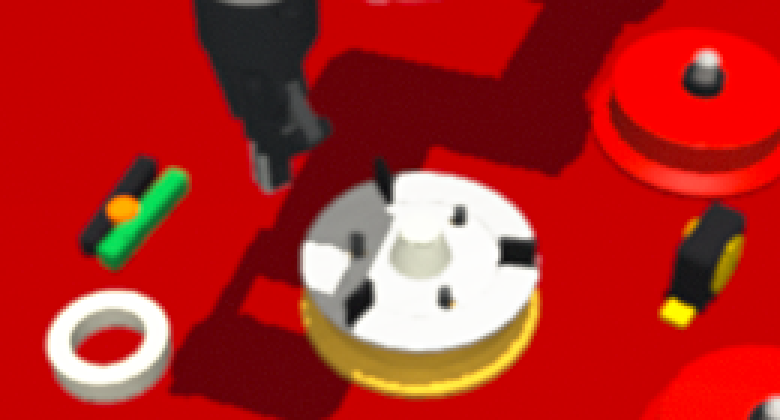

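The carrier is flat on the base, with the studs standing through all three holes at crop (459,214), (446,296) and (357,245). The arm is clear and the bystanders are where they were.

```bash
python3 -c "
from h import *
print(ticket.hand_in())"
```

```text
the job is handed in; nothing more can be done
None
```

The carrier is home: I pushed it about 75° round onto the studs and pressed it flat on the brass base with about 31 N at the end. I then released it and handed the job in at about 17 s, with the tape measure, clamp and trim roll untouched; the hand-in gave no verdict.

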